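# Sweep the counted stoppers off the scale pan

## Task

The four rubber stoppers on the scale have been counted: with the fingertips, push them across the steel pan and off its side so that all four drop into the open white tray tucked under the pan's edge. Only push them, do not pick them up. The small beaker and the check weight stay standing on the pan where they are, and everything else on the bench is left alone.

Things in the scene. Friction and masses are not known exactly. Their poses are not given: they have to be found in the camera images.
- scale: Counting scale, fixed, white with a flat rimless steel pan, 260 mm along x by 340 mm along y, its top 85 mm and its underside 75 mm above the bench. Origin on the bench under the pan's centre; x points to the back of the scale (away from the robot), y along its width, z up. The pan overhangs the housing at both y sides. A panel with keys lies in front (-x), 130 to 206 mm from the origin, under 65 mm high.
- tray: Open white plastic tray, fixed, 260 mm along x by 160 mm along y by 60 mm high, walls and floor 4 mm. Origin under its centre, on the bench; axes parallel to the scale's. It stands at the scale's +y or -y side, centre 238 mm from the scale's origin, its near wall tucked 12 mm under the overhanging pan edge, so that what goes off that edge drops in.
- stopper1: Rubber stopper, dark, a short blunt cone standing on its wide end: 27 mm across the foot, 23 mm across the top, 25 mm high, about 16 g. Origin at its centre, 12.5 mm above the pan; z is its axis (up). It slides when pushed low at the foot and does not move by itself.
- stopper2: Rubber stopper, dark, a short blunt cone standing on its wide end: 27 mm across the foot, 23 mm across the top, 25 mm high, about 16 g. Origin at its centre, 12.5 mm above the pan; z is its axis (up). It slides when pushed low at the foot and does not move by itself.
- stopper3: Rubber stopper, dark, a short blunt cone standing on its wide end: 27 mm across the foot, 23 mm across the top, 25 mm high, about 16 g. Origin at its centre, 12.5 mm above the pan; z is its axis (up). It slides when pushed low at the foot and does not move by itself.
- stopper4: Rubber stopper, dark, a short blunt cone standing on its wide end: 27 mm across the foot, 23 mm across the top, 25 mm high, about 16 g. Origin at its centre, 12.5 mm above the pan; z is its axis (up). It slides when pushed low at the foot and does not move by itself.
- beaker: Small empty glass beaker standing on the pan (the tare), 36 mm across, 46 mm high, about 30 g. Origin at the centre of its underside, z up.
- weight: Stainless steel 200 g check weight standing on the pan: a cylinder 30 mm across and 30 mm high with a small knob on top, 46 mm high in all. Origin at the centre of its underside, z up.
- rack: Low white microtube rack, fixed, 225 mm along x by 67 mm along y, 28 mm high with tubes standing up to 44 mm above the bench. Origin under its centre, on the bench. It stands at the side of the scale opposite to the tray, its centre 238 mm from the scale's origin.
- flask: Glass conical flask on the bench to the left, 82 mm across the foot, 130 mm high. Origin at the centre of its underside.
- washbottle: Plastic wash bottle with spout on the bench to the right, 68 mm across, 188 mm high. Origin at the centre of its underside.
- tape: Roll of paper tape lying flat on the bench to the right, 88 mm across, 19 mm high. Origin at the centre of its underside.
There are look-alikes about, which are no part of the job. What is shaped like the weight but yellow is not meant.

How it is judged:
By the outcome, as a careful person would: the job done as asked, in the order asked, and still so for the second after the job is handed in, with the robot touching nothing.
It also fails if it takes over 64 s, if anything falls off the work surface, if the arm or the gripper's body presses on something with over 40 N, if the wrist force passes 120 N, or if a joint passes its speed limit or range.

## Robot

A 6-joint arm with a two-finger parallel gripper is mounted at the origin on the work surface. World frame = base frame: x ahead of the robot, y to its left, z up, the work surface at z = 0. Lengths are in m, angles in degrees, forces in N, time in s.
With the tool pointing down it reaches from about 0.4 to 0.825 m from the base axis. Payload 7 kg.
Tool frame: the origin (TCP) lies at the centre of the arm's flange, where the gripper is bolted on; the fingertips stand 178 mm ahead of it and the grasp point (between the pads) lies 159 mm ahead of it (r.tips_ahead is the z of the fingertips in the tool frame, in m); z points along the fingers, y is the line along which they close (so a half turn about z gives the same grasp; the last joint's range is limited). The gripper opens to 88 mm and grips with 3 to 60 N. Pads are 19 mm wide; open, the fingers measure 130 mm over their backs; the gripper's body (78 mm by 193 mm) begins 47 mm behind the grasp point.
Start: joints at [-59.983, 20.546, 0.682, 0, -70.136, -16.507], TCP at [0.158, -0.656, 0.405] pointing down, gripper open.
Joint ranges: [-176.03, 176.03], [-82.01, 121.73], [-58.28, 71.71], [-173.87, 95.51], [-174.79, -0.11], [-173.66, 173.66]. Speed limits (degrees/s): [136.94, 136.94, 172.46, 180, 180, 180].

## Interface

Orientations are given as [roll, pitch, yaw] about the fixed x, y, z axes, in that order (R = Rz(yaw) Ry(pitch) Rx(roll)).
In Python, from plant import r gives the robot as it stands. The module is installed in compiled form; this text tells all that it offers.
- The arm moves only by the shell command python3 -m pendant 'ROWS' [FORCE]. ROWS is JSON, a list that holds one entry, the list of rows, each a list of 7 numbers: the shift along the tool's x, y, z in m, then the turn, a rotation vector about the tool's x, y, z in degrees, then the gripper command: -1 is shut, 1 is fully open, values between are in proportion. A call has 1 to 5 rows; each row is the pose to reach, as a shift and turn from the pose commanded when the call began, along the tool's axes at that moment; what a row does not reach only later rows make up. A row lasts 1/10 s, in which the tool goes at most 50 mm and 8.59 degrees, less where a joint would pass 70% of its speed; a pose out of reach is approached as far as the arm can. A call with a gripper value outside its range is refused whole. The fingers move at their own pace and stop on an object; FORCE is the grip in N (left out, the last holds). Time passes only in rows, so rows that repeat a pose let the fingers close. It gives the time, the measured TCP pose, the force, the opening and the grip force at its end, in the units of the state.
- r.get_state(): the state, without advancing time (a new reading comes with each control period).
- r.capture(name): name is "scene" or "top"; returns the picture (384x512x3 uint8, red, green, blue); there is no depth.
- r.camera_params(name): a dict with "fx", "fy", "cx", "cy" (pixels), "R" (3x3) and "t" (3): a world point X has camera coordinates R X + t. Camera axes: x right, y down, z forward; pixel columns grow to the right and rows downward; lengths in m; the calibration is good to about 2 mm. A picture is of the moment at which its call begins. camera_params takes no time and is no camera call.
- r.close_job(): hands the job in; it is judged then, once.
The state is a dict: "time_s": time; "joints": joint angles; "qd": joint speeds; "joint_torque": joint torques, N m; "tcp_pos": TCP position; "eef_rot": TCP orientation; "contact_force": force on the tool from outside, world axes, zero at the start; "moment": the same for the moment, N m; "gripper_width": finger opening in m; "gripper_force": force on a finger pad.
Only numpy, scipy, OpenCV 4.12 (cv2) and the standard library are available. Lean on these libraries where they do the work, as an engineer would, in place of code of your own. Each camera call takes 0.05 s, during which the arm holds its last target. There are 200 camera calls.

## Working session

There is one attempt and no reset: what is moved stays moved. The work goes in short steps, Python scripts to look and compute and a shell command to move; the robot and the scene stay as the last step left them, time stands still between calls to the robot, and variables do not carry over. Pictures are saved under pics/ and viewed, at most 10 in all, crops included, and the job is handed in when it is done.

```bash
mkdir -p pics; python3 - <<'E'
from plant import r
import cv2,numpy as np
for n in("scene","top"):
    im=r.capture(n); cv2.imwrite(f"pics/{n}0.png",im[:,:,::-1]); p=r.camera_params(n); print(n,{k:np.round(v,3).tolist() for k,v in p.items()})
s=r.get_state(); print(s['tcp_pos'],s['eef_rot'],s['gripper_width'],s['time_s'])
a=cv2.imread("pics/scene0.png");b=cv2.imread("pics/top0.png")
E
```

```text
scene {'fx': 376.996, 'fy': 376.996, 'cx': 256.66, 'cy': 189.158, 'R': [[-0.529, 0.849, 0.007], [0.685, 0.432, -0.586], [-0.5, -0.305, -0.81]], 't': [0.317, -0.318, 1.494]}
top {'fx': 484.66, 'fy': 484.66, 'cx': 255.205, 'cy': 188.409, 'R': [[-0.007, -1.0, -0.018], [-0.992, 0.01, -0.129], [0.129, 0.017, -0.991]], 't': [-0.003, 0.595, 1.491]}
[ 0.15766008 -0.65614684  0.40381757] [ 1.79912965e+02 -8.58300028e-03 -1.66495278e+02] 0.08762703890416203 0.1
```

View pics/scene0.png

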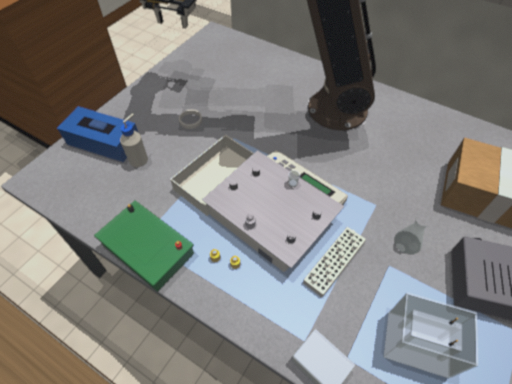

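View pics/top0.png

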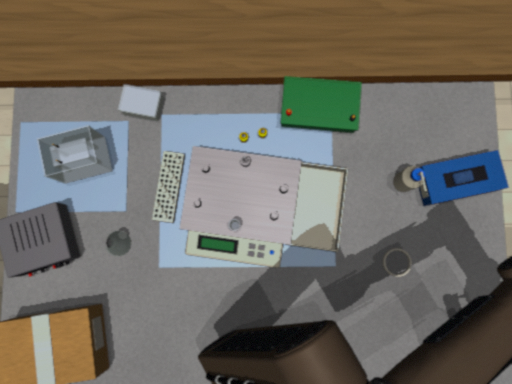

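The top view shows the pan with four dark stoppers near (206,168), (197,203), (283,188) and (274,215). Two taller items stand at (246,160) and (236,222). The tray is on the right (−y) at (320,205). The yellow look-alikes at (243,137) and (262,132) are on the bench, so they are not meant. I'll measure next and check one enlarged crop.

```bash
cat > h.py <<'E'
import numpy as np,cv2
from plant import r
def ray(n,u,v,z):
    p=r.camera_params(n);R=np.array(p['R']);t=np.array(p['t'])
    c=-R.T@t; d=R.T@np.array([(u-p['cx'])/p['fx'],(v-p['cy'])/p['fy'],1]); return c+d*(z-c[2])/d[2]
def proj(n,X):
    p=r.camera_params(n);x=np.array(p['R'])@X+np.array(p['t']);return p['fx']*x[0]/x[2]+p['cx'],p['fy']*x[1]/x[2]+p['cy']
def pan(rgb):
    # pan quad from colour: pinkish steel
    a=rgb.astype(int); return a
def darks(rgb,th=85):
    g=rgb.max(2); g=cv2.resize(g,None,fx=4,fy=4,interpolation=cv2.INTER_CUBIC)
    m=(g<th).astype(np.uint8); n,l,s,c=cv2.connectedComponentsWithStats(m)
    return [(c[i]/4-0.375,s[i,4]/16) for i in range(1,n) if 15<s[i,4]/16<200]
E
python3 - <<'E'
from h import *
a=cv2.imread("pics/top0.png")[:,:,::-1]
for c,s in darks(a):
    if 175<c[0]<305 and 140<c[1]<245: print('dark',c.round(1),s,ray("top",*c,0.10).round(3))
# pan mask: reddish-ish vs blue
f=a.astype(int); print(f[180,240],f[205,320],f[150,180],f[210,130])
m=((f[:,:,0]>=f[:,:,2]-2)&(f[:,:,0]>120)&(f[:,:,0]>f[:,:,1]+3)).astype(np.uint8); m[:140]=0;m[250:]=0;m[:,:175]=0;m[:,310:]=0
m=cv2.morphologyEx(m,cv2.MORPH_OPEN,np.ones((3,3)))
cs=max(cv2.findContours(m,0,2)[0],key=cv2.contourArea); b=cv2.boxPoints(cv2.minAreaRect(cv2.convexHull(cs)))
P=np.array([ray("top",*q,0.085) for q in b]); print(b.round(1),P.round(3),P.mean(0),[np.linalg.norm(P[i]-P[i-1]).round(3) for i in range(4)])
z=cv2.resize(a[138:255,175:355],None,fx=4.4,fy=4.4,interpolation=cv2.INTER_CUBIC);cv2.imwrite("pics/crop1.png",z[:,:,::-1])
E
```

```text
[169 164 165] [179 187 180] [148 172 197] [124 122 121]
[[180.1 228.5]
 [191.4 145.9]
 [300.7 160.9]
 [289.4 243.5]] [[ 0.468  0.22   0.085]
 [ 0.724  0.188  0.085]
 [ 0.673 -0.15   0.085]
 [ 0.421 -0.111  0.085]] [0.57152404 0.03646371 0.085     ] [np.float64(0.334), np.float64(0.258), np.float64(0.342), np.float64(0.255)]
```

View pics/crop1.png

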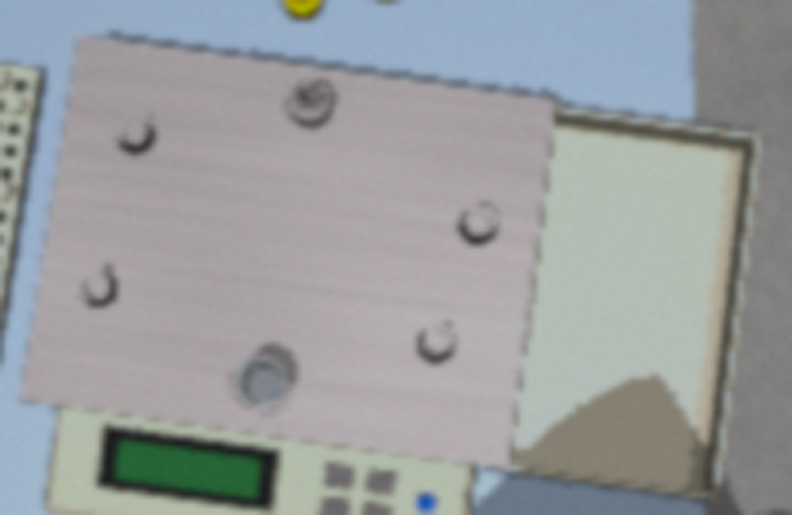

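The crop confirms the pan contents. The stoppers are at crop px (137,133), (100,287), (478,222) and (436,341). The grey knobbed weight is at (310,100) and the beaker at (267,372). Next I'll convert these to world and scale-frame positions and cross-check them with the scene camera.

```bash
cat >> h.py <<'E'
S=np.array([0.5715,0.0365]); Y=np.deg2rad(-8.2)
A=np.array([[np.cos(Y),-np.sin(Y)],[np.sin(Y),np.cos(Y)]])
E
python3 - <<'E'
from h import *
C={'s1':(137,133,.0975),'s2':(100,287,.0975),'s3':(478,222,.0975),'s4':(436,341,.0975),'weight':(310,103,.103),'beaker':(265,377,.108)}
for k,(u,v,z) in C.items():
    X=ray("top",u/4.4+175-.4,v/4.4+138-.4,z); print(k,X.round(3),'scale',(A.T@(X[:2]-S)).round(3),'scene px',np.round(proj("scene",X),1))
a=cv2.imread("pics/scene0.png")
z=cv2.resize(a[140:275,195:350],None,fx=4.4,fy=4.4,interpolation=cv2.INTER_CUBIC)
for k,(u,v,zz) in C.items():
    p=proj("scene",ray("top",u/4.4+175-.4,v/4.4+138-.4,zz)); cv2.circle(z,(int((p[0]-194.6)*4.4),int((p[1]-139.6)*4.4)),3,(0,0,255),-1)
cv2.imwrite("pics/crop2.png",z)
E
```

```text
s1 [0.652 0.141 0.097] scale [0.065 0.115] scene px [290.  237.3]
s2 [0.545 0.166 0.097] scale [-0.045  0.124] scene px [315.5 213.6]
s3 [ 0.588 -0.095  0.097] scale [ 0.035 -0.127] scene px [232.6 185. ]
s4 [ 0.506 -0.065  0.097] scale [-0.051 -0.109] scene px [255.1 171.4]
weight [0.671 0.021 0.103] scale [ 0.101 -0.001] scene px [249.7 221.3]
beaker [0.482 0.052 0.108] scale [-0.091  0.002] scene px [291.7 179.9]
```

View pics/crop2.png

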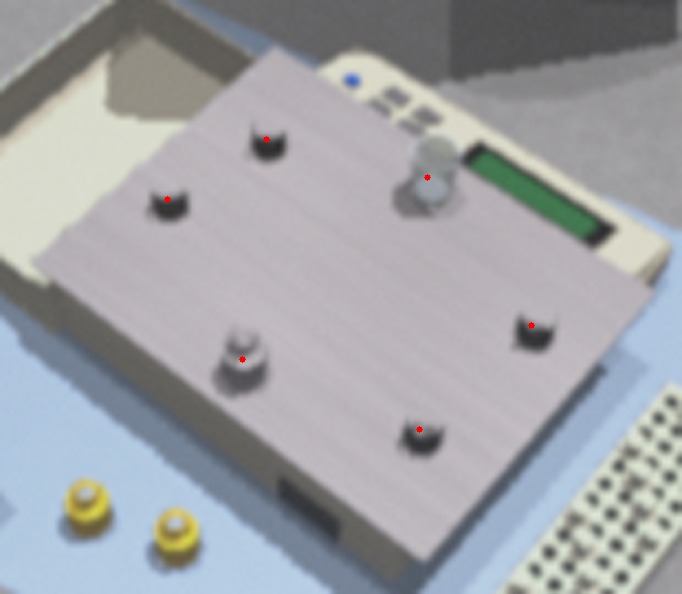

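```bash
cat >> h.py <<'E'
from scipy.spatial.transform import Rotation as Ro
def go(x,y,h,pose=None):
    "shift in tool axes + turn to bring tips centre to scale (x,y), h above pan"
    s=r.get_state(); R0=Ro.from_euler('xyz',s['eef_rot'],degrees=True)
    X=np.r_[S+A@[x,y],0.085+h+r.tips_ahead]; R1=Ro.from_euler('xyz',[180,0,-98.2],degrees=True)
    return R0.inv().apply(X-s['tcp_pos']).round(4),(R0.inv()*R1).as_rotvec(degrees=True).round(2)
def here():
    s=r.get_state(); p=A.T@(s['tcp_pos'][:2]-S); print('t',s['time_s'],'scale',p.round(4),'tip h',round(s['tcp_pos'][2]-.085-r.tips_ahead,4),'rot',np.round(s['eef_rot'],2),'F',np.round(s['contact_force'],1),'w',round(s['gripper_width'],4))
E
python3 -c "
from h import *
here(); print(r.tips_ahead,go(.035,-.09,.14))"
```

```text
t 0.1 scale [-0.3108 -0.7446] tip h 0.1407 rot [ 1.7991e+02 -1.0000e-02 -1.6650e+02] F [ 0.3  0.7 -0.3] w 0.0876
0.1781 (array([-0.5634,  0.4803,  0.0014]), array([ 8.00e-02,  4.00e-02, -6.83e+01]))
```

```bash
python3 -m pendant '[[[-0.038,0.032,0,0,0,-8,-0.545],[-0.076,0.065,0,0,0,-16,-0.545],[-0.114,0.097,0,0,0,-24,-0.545],[-0.152,0.13,0,0,0,-32,-0.545],[-0.19,0.162,0,0,0,-40,-0.545]]]' 20; python3 -c "
from h import *
here(); print(go(.035,-.09,.14))"
```

```text
time_s: 0.6
tcp_pos: [0.3051, -0.4526, 0.4044]
eef_rot: [180.0, 0.0, -126.2]
contact_force: [2.1, -0.4, -0.3]
gripper_width: 0.0533
gripper_force: 0.0
t 0.6 scale [-0.1939 -0.5221] tip h 0.1413 rot [ 1.7997e+02  1.0000e-02 -1.2618e+02] F [ 2.1 -0.4 -0.3] w 0.0533
(array([-0.489 ,  0.0006,  0.0013]), array([ 3.000e-02,  1.000e-02, -2.798e+01]))
```

```bash
python3 -m pendant '[[[-0.05,0,0,0,0,-7,-0.545],[-0.1,0,0,0,0,-14,-0.545],[-0.15,0,0,0,0,-21,-0.545],[-0.2,0,0,0,0,-28,-0.545],[-0.25,0,0,0,0,-28,-0.545]]]'; python3 -c "
from h import *
here(); print(go(.035,-.09,.05))"
```

```text
time_s: 1.1
tcp_pos: [0.4539, -0.2515, 0.4047]
eef_rot: [-180.0, 0.0, -98.2]
contact_force: [1.5, -0.2, 0.1]
gripper_width: 0.0205
gripper_force: 0.0
t 1.1 scale [-0.0753 -0.3018] tip h 0.1416 rot [-179.99    0.    -98.24] F [ 1.5 -0.2  0.1] w 0.0205
(array([-0.2119, -0.1102,  0.0916]), array([-0.01,  0.  , -0.04]))
```

```bash
python3 -m pendant '[[[-0.042,-0.022,0,0,0,0,-0.545],[-0.084,-0.044,0,0,0,0,-0.545],[-0.126,-0.066,0.02,0,0,0,-0.545],[-0.168,-0.088,0.05,0,0,0,-0.545],[-0.212,-0.11,0.085,0,0,0,-0.545]]]'; python3 - <<'E'
from h import *
here()
im=r.capture("scene"); here(); print(go(.035,-.09,.007))
cv2.imwrite("pics/c3.png",cv2.resize(im[90:290,170:370,::-1],None,fx=3,fy=3,interpolation=cv2.INTER_CUBIC))
E
```

```text
time_s: 1.6
tcp_pos: [0.5858, -0.0701, 0.3295]
eef_rot: [-179.9, 0.0, -98.5]
contact_force: [0.9, -0.7, 0.6]
gripper_width: 0.0196
gripper_force: 0.0
t 1.6 scale [ 0.0293 -0.1035] tip h 0.0664 rot [-1.7993e+02  3.0000e-02 -9.8460e+01] F [ 0.9 -0.7  0.6] w 0.0196
t 1.65 scale [ 0.0304 -0.0998] tip h 0.0605 rot [ 1.7975e+02 -1.0000e-02 -9.8400e+01] F [ 2.5  2.6 -3.2] w 0.0198
(array([-0.0098, -0.0048,  0.0535]), array([ 0.25, -0.01, -0.2 ]))
```

View pics/c3.png

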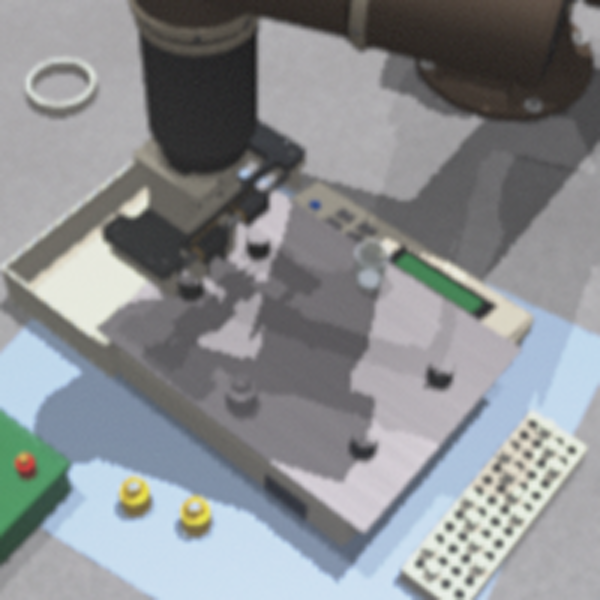

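The gripper is over the pan near s3 (crop 190,288), with all four stoppers, the weight and the beaker undisturbed. The arm lags slightly, so I'll let it settle.

```bash
python3 -m pendant '[[[0,0,0,0,0,0,-0.545],[0,0,0,0,0,0,-0.545],[0,0,0,0,0,0,-0.545]]]' >/dev/null; python3 - <<'E'
from h import *
here();print(go(.035,-.09,.007))
E
```

```text
t 1.95 scale [ 0.0286 -0.1061] tip h 0.0676 rot [-1.7994e+02  1.0000e-02 -9.8530e+01] F [ 0.1 -0.  -0.4] w 0.0198
(array([-0.0161, -0.0063,  0.0606]), array([-0.06,  0.01, -0.33]))
```

```bash
python3 -m pendant '[[[-0.016,-0.006,0,0,0,0,-0.545],[-0.016,-0.006,0.02,0,0,0,-0.545],[-0.016,-0.006,0.04,0,0,0,-0.545],[-0.016,-0.006,0.055,0,0,0,-0.545],[-0.016,-0.006,0.06,0,0,0,-0.545]]]' >/dev/null;python3 -m pendant '[[[0,0,0,0,0,0,-0.545],[0,0,0,0,0,0,-0.545]]]' >/dev/null; python3 - <<'E'
from h import *
here();
for n in("scene","top"):
    im=r.capture(n)
    if n=="scene":a=cv2.resize(im[140:260,200:330,::-1],None,fx=4.5,fy=4.5,interpolation=cv2.INTER_CUBIC)
cv2.imwrite("pics/c4.png",a)
E
```

```text
t 2.65 scale [ 0.0352 -0.0895] tip h 0.008 rot [-1.7991e+02  2.0000e-02 -9.8500e+01] F [-0.2 -0.1 -0.1] w 0.0197
```

View pics/c4.png

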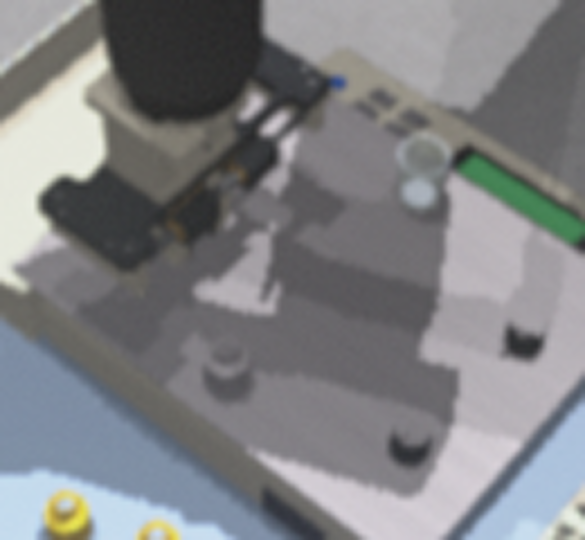

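The scene view shows the fingers down behind s3, hidden by the gripper body, with no contact force. The weight, beaker and far stoppers are in place. Now I'll push s3 slowly off the −y edge.

```bash
python3 -m pendant '[[[0.01,0,0.002,0,0,0,-0.545],[0.02,0,0.002,0,0,0,-0.545],[0.03,0,0.002,0,0,0,-0.545],[0.04,0,0.002,0,0,0,-0.545],[0.05,0,0.002,0,0,0,-0.545]]]'; python3 -m pendant '[[[0.01,0,0,0,0,0,-0.545],[0.02,0,0,0,0,0,-0.545],[0.03,0,0,0,0,0,-0.545],[0.04,0,0,0,0,0,-0.545],[0.05,0,0,0,0,0,-0.545]]]';python3 -m pendant '[[[0,0,0,0,0,0,-0.545],[0,0,0,0,0,0,-0.545]]]' >/dev/null; python3 - <<'E'
from h import *
here();print(go(-.051,-.073,.05))
im=r.capture("top")
cv2.imwrite("pics/c5.png",cv2.resize(im[138:258,175:355,::-1],None,fx=4.4,fy=4.4,interpolation=cv2.INTER_CUBIC))
E
```

```text
time_s: 3.25
tcp_pos: [0.5857, -0.1076, 0.2682]
eef_rot: [-180.0, 0.0, -98.5]
contact_force: [-0.5, 1.6, 1.8]
gripper_width: 0.02
gripper_force: 1.0
time_s: 3.75
tcp_pos: [0.5781, -0.1569, 0.2676]
eef_rot: [180.0, -0.0, -98.5]
contact_force: [0.3, -0.3, 0.1]
gripper_width: 0.0201
gripper_force: 0.0
t 3.95 scale [ 0.0342 -0.1898] tip h 0.0047 rot [179.98  -0.   -98.53] F [ 0.1 -0.4 -0.4] w 0.02
(array([-0.1163,  0.0859, -0.0453]), array([ 0.02, -0.  , -0.33]))
```

View pics/c5.png

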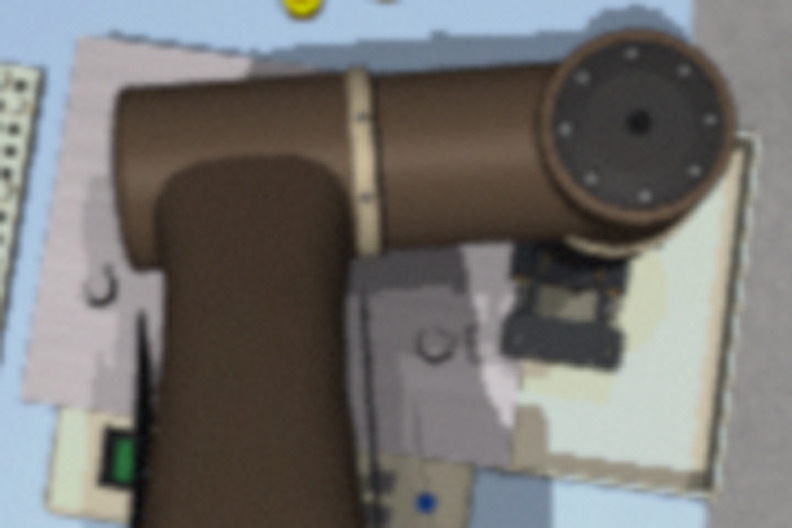

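The top view shows the gripper past the pan edge, with s4 still at crop (436,341) and s3 hidden by the arm. The pushing force has dropped back to zero. Next is s4.

```bash
python3 -m pendant '[[[0,0,-0.045,0,0,0,-0.545],[-0.038,0.028,-0.045,0,0,0,-0.545],[-0.077,0.057,-0.045,0,0,0,-0.545],[-0.116,0.086,-0.045,0,0,-0.3,-0.545],[-0.116,0.086,-0.045,0,0,-0.3,-0.545]]]'>/dev/null; python3 -m pendant '[[[0,0,0,0,0,0,-0.545],[0,0,0.015,0,0,0,-0.545],[0,0,0.03,0,0,0,-0.545],[0,0,0.04,0,0,0,-0.545],[0,0,0.045,0,0,0,-0.545]]]'; python3 -m pendant '[[[0.01,0,0,0,0,0,-0.545],[0.02,0,0,0,0,0,-0.545],[0.03,0,0,0,0,0,-0.545],[0.04,0,0,0,0,0,-0.545],[0.05,0,0,0,0,0,-0.545]]]';python3 - <<'E'
from h import *
here()
E
```

```text
time_s: 5.0
tcp_pos: [0.5106, -0.0292, 0.2668]
eef_rot: [179.9, -0.0, -98.3]
contact_force: [-0.4, -0.7, 0.8]
gripper_width: 0.02
gripper_force: 0.0
time_s: 5.5
tcp_pos: [0.5033, -0.079, 0.2684]
eef_rot: [-180.0, 0.0, -98.2]
contact_force: [1.1, 0.6, 0.0]
gripper_width: 0.0201
gripper_force: 0.4
t 5.5 scale [-0.0511 -0.1241] tip h 0.0053 rot [-1.7995e+02  2.0000e-02 -9.8210e+01] F [1.1 0.6 0. ] w 0.0201
```

Then on to centre −0.19, back up, and over to behind s1 (0.065, 0.157).

```bash
python3 -m pendant '[[[0.01,0,0,0,0,0,-0.545],[0.02,0,0,0,0,0,-0.545],[0.03,0,0,0,0,0,-0.545],[0.04,0,0,0,0,0,-0.545],[0.05,0,0,0,0,0,-0.545]]]';python3 -m pendant '[[[0.01,0,0,0,0,0,-0.545],[0.018,0,0,0,0,0,-0.545],[0.018,0,0,0,0,0,-0.545],[0.018,0,0,0,0,0,-0.545]]]'; python3 -m pendant '[[[0,0,-0.045,0,0,0,-0.545],[0,0,-0.08,0,0,0,-0.545],[0,0,-0.08,0,0,0,-0.545]]]'; python3 - <<'E'
from h import *
here();print(go(.065,.157,.08))
E
```

```text
time_s: 6.0
tcp_pos: [0.496, -0.1283, 0.2678]
eef_rot: [180.0, -0.0, -98.2]
contact_force: [-0.0, 0.8, -0.6]
gripper_width: 0.0202
gripper_force: 0.0
time_s: 6.4
tcp_pos: [0.4936, -0.1455, 0.2678]
eef_rot: [180.0, -0.0, -98.2]
contact_force: [-0.2, -0.1, 0.6]
gripper_width: 0.0204
gripper_force: 0.0
time_s: 6.7
tcp_pos: [0.4953, -0.1451, 0.353]
eef_rot: [-179.5, 0.0, -98.1]
contact_force: [0.5, 0.4, -0.5]
gripper_width: 0.02
gripper_force: 0.0
t 6.7 scale [-0.0495 -0.1906] tip h 0.0899 rot [-1.7952e+02  3.0000e-02 -9.8100e+01] F [ 0.5  0.4 -0.5] w 0.02
(array([-0.3474, -0.115 ,  0.011 ]), array([-0.48,  0.03,  0.1 ]))
```

```bash
python3 -m pendant '[[[-0.04,-0.013,0,0,0,0,-0.545],[-0.08,-0.026,0,0,0,0,-0.545],[-0.12,-0.04,0,0,0,0,-0.545],[-0.16,-0.053,0,0,0,0,-0.545],[-0.2,-0.066,0,0,0,0,-0.545]]]'>/dev/null;python3 -m pendant '[[[-0.04,-0.013,0,0,0,0,-0.545],[-0.08,-0.026,0,0,0,0,-0.545],[-0.12,-0.04,0,0,0,0,-0.545],[-0.148,-0.049,0,0,0,0,-0.545],[-0.148,-0.049,0,0,0,0,-0.545]]]'>/dev/null;python3 -m pendant '[[[0,0,0,0,0,0,-0.545],[0,0,0,0,0,0,-0.545]]]' >/dev/null; python3 - <<'E'
from h import *
here();print(go(.065,.157,.005))
im=r.capture("top"); b=r.capture("scene")
z=[cv2.resize(i[...,::-1],(390,300),interpolation=cv2.INTER_CUBIC) for i in (im[130:260,180:349],b[120:270,180:375])]
cv2.imwrite("pics/c6.png",np.hstack(z))
E
```

```text
t 7.9 scale [0.0635 0.1567] tip h 0.0845 rot [ 1.7996e+02 -2.0000e-02 -9.8190e+01] F [-0.9 -0.2  0.4] w 0.0198
(array([-0.0004, -0.0016,  0.0795]), array([ 0.04, -0.02,  0.01]))
```

View pics/c6.png

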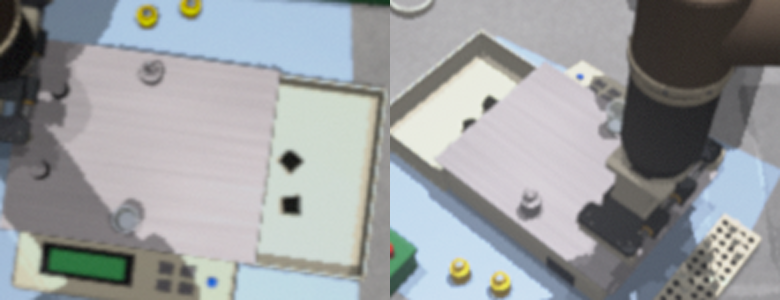

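Two stoppers lie in the tray (left panel 290,160 and 290,205). The weight and beaker are unmoved, and s1 and s2 are untouched. Now s1: descend, make contact, push on a diagonal away from the weight, then go straight.

```bash
python3 -m pendant '[[[0,-0.001,0.03,0,0,0,-0.545],[0,-0.001,0.06,0,0,0,-0.545],[0,-0.001,0.075,0,0,0,-0.545],[0,-0.001,0.079,0,0,0,-0.545],[0,-0.001,0.079,0,0,0,-0.545]]]'; python3 -m pendant '[[[0.01,0,0,0,0,0,-0.545],[0.02,0,0,0,0,0,-0.545],[0.03,0.002,0,0,0,0,-0.545],[0.04,0.007,0,0,0,0,-0.545],[0.05,0.012,0,0,0,0,-0.545]]]';python3 -m pendant '[[[0.01,0.005,0,0,0,0,-0.545],[0.02,0.01,0,0,0,0,-0.545],[0.03,0.015,0,0,0,0,-0.545],[0.04,0.02,0,0,0,0,-0.545],[0.05,0.025,0,0,0,0,-0.545]]]'; python3 - <<'E'
from h import *
here()
im=r.capture("top"); b=r.capture("scene")
z=[cv2.resize(i[...,::-1],(390,300),interpolation=cv2.INTER_CUBIC) for i in (im[130:260,180:349],b[120:270,180:375])]
cv2.imwrite("pics/c7.png",np.hstack(z))
E
```

```text
time_s: 8.5
tcp_pos: [0.6582, 0.1824, 0.2692]
eef_rot: [-180.0, -0.0, -98.2]
contact_force: [-0.1, 0.4, 1.4]
gripper_width: 0.0198
gripper_force: 0.0
time_s: 9.0
tcp_pos: [0.6385, 0.1338, 0.2694]
eef_rot: [-180.0, 0.0, -98.2]
contact_force: [0.0, -0.1, 0.1]
gripper_width: 0.0199
gripper_force: 0.2
time_s: 9.5
tcp_pos: [0.6066, 0.0882, 0.269]
eef_rot: [-180.0, 0.0, -98.2]
contact_force: [-0.2, -0.5, 0.2]
gripper_width: 0.0198
gripper_force: 0.3
t 9.5 scale [0.0274 0.0562] tip h 0.0059 rot [-180.      0.    -98.18] F [-0.2 -0.5  0.2] w 0.0198
```

View pics/c7.png

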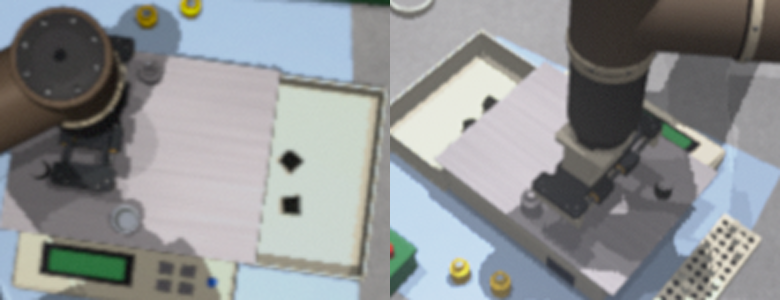

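s1 is hidden under the gripper and riding in the cradle (finger force 0.3 N). s2 is visible at (663,188), and the weight and beaker are in place. Continuing straight.

```bash
python3 -m pendant '[[[0.01,0.002,0,0,0,0,-0.545],[0.02,0.004,0,0,0,0,-0.545],[0.03,0.006,0,0,0,0,-0.545],[0.04,0.006,0,0,0,0,-0.545],[0.05,0.006,0,0,0,0,-0.545]]]'|tail -1;for i in 1 2 3 ; do python3 -m pendant '[[[0.01,0,0,0,0,0,-0.545],[0.02,0,0,0,0,0,-0.545],[0.03,0,0,0,0,0,-0.545],[0.04,0,0,0,0,0,-0.545],[0.05,0,0,0,0,0,-0.545]]]'|tail -3;done;python3 -m pendant '[[[0.01,0,0,0,0,0,-0.545],[0.02,0,0,0,0,0,-0.545],[0.03,0,0,0,0,0,-0.545],[0.04,0,0,0,0,0,-0.545],[0.045,0,0,0,0,0,-0.545]]]';  python3 -m pendant '[[[0,0,0,0,0,0,-0.545],[0,0,-0.045,0,0,0,-0.545],[0,0,-0.08,0,0,0,-0.545],[0,0,-0.08,0,0,0,-0.545]]]'|tail -1; python3 - <<'E'
from h import *
here(); print(go(-.045,.166,.085))
E
```

```text
gripper_force: 0.1
contact_force: [-0.0, -0.1, 0.3]
gripper_width: 0.02
gripper_force: 0.1
contact_force: [0.6, -0.1, 0.4]
gripper_width: 0.02
gripper_force: 0.1
contact_force: [-0.1, -0.3, -0.6]
gripper_width: 0.02
gripper_force: 0.1
time_s: 12.1
tcp_pos: [0.5661, -0.1537, 0.2689]
eef_rot: [180.0, -0.0, -98.2]
contact_force: [0.3, 0.6, -0.4]
gripper_width: 0.0196
gripper_force: 0.0
gripper_force: 0.0
t 12.5 scale [ 0.0235 -0.1877] tip h 0.0914 rot [-1.7949e+02  2.0000e-02 -9.8120e+01] F [-0.3 -0.2 -0.7] w 0.0198
(array([-0.3538,  0.0681,  0.0059]), array([-0.51,  0.02,  0.08]))
```

```bash
python3 -m pendant '[[[-0.04,0.008,0,0,0,0,-0.545],[-0.08,0.016,0,0,0,0,-0.545],[-0.12,0.024,0,0,0,0,-0.545],[-0.16,0.032,0,0,0,0,-0.545],[-0.2,0.04,0,0,0,0,-0.545]]]'>/dev/null;python3 -m pendant '[[[-0.04,0.008,0,0,0,0,-0.545],[-0.08,0.016,0,0,0,0,-0.545],[-0.12,0.024,0,0,0,0,-0.545],[-0.154,0.028,0,0,0,0,-0.545],[-0.154,0.028,0,0,0,0,-0.545]]]'>/dev/null;python3 -m pendant '[[[0,0,0,0,0,0,-0.545],[0,0,0,0,0,0,-0.545]]]' >/dev/null; python3 - <<'E'
from h import *
here();print(go(-.045,.166,.005))
im=r.capture("top"); b=r.capture("scene")
z=[cv2.resize(i[...,::-1],(390,300),interpolation=cv2.INTER_CUBIC) for i in (im[130:260,180:349],b[120:270,180:375])]
cv2.imwrite("pics/c8.png",np.hstack(z))
E
```

```text
t 13.7 scale [-0.0463  0.1656] tip h 0.0856 rot [ 1.7997e+02 -2.0000e-02 -9.8190e+01] F [-0.5 -0.1 -0.1] w 0.0205
(array([-0.0005, -0.0014,  0.0806]), array([ 0.03, -0.02,  0.01]))
```

View pics/c8.png

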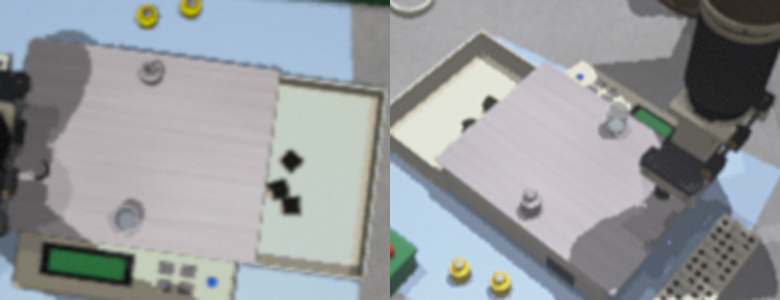

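Three stoppers are now in the tray (left panel 290,160; 278,190; 291,205). The weight and beaker stand in place, and s2 is at (40,170). I'll push s2 diagonally past the beaker, then towards +x so that it lands clear of the others.

```bash
python3 -m pendant '[[[0,-0.001,0.03,0,0,0,-0.545],[0,-0.001,0.06,0,0,0,-0.545],[0,-0.001,0.076,0,0,0,-0.545],[0,-0.001,0.08,0,0,0,-0.545],[0,-0.001,0.08,0,0,0,-0.545]]]'|tail -3; python3 -m pendant '[[[0.01,0,0,0,0,0,-0.545],[0.02,0,0,0,0,0,-0.545],[0.03,-0.003,0,0,0,0,-0.545],[0.04,-0.007,0,0,0,0,-0.545],[0.05,-0.012,0,0,0,0,-0.545]]]'|tail -3;python3 -m pendant '[[[0.01,-0.0045,0,0,0,0,-0.545],[0.02,-0.009,0,0,0,0,-0.545],[0.03,-0.0135,0,0,0,0,-0.545],[0.04,-0.018,0,0,0,0,-0.545],[0.05,-0.0225,0,0,0,0,-0.545]]]'|tail -3
python3 -m pendant '[[[0.01,-0.004,0,0,0,0,-0.545],[0.02,-0.007,0,0,0,0,-0.545],[0.03,-0.009,0,0,0,0,-0.545],[0.04,-0.01,0,0,0,0,-0.545],[0.05,-0.01,0,0,0,0,-0.545]]]'|tail -3
python3 -m pendant '[[[0.01,0,0,0,0,0,-0.545],[0.02,-0.001,0,0,0,0,-0.545],[0.03,-0.003,0,0,0,0,-0.545],[0.04,-0.006,0,0,0,0,-0.545],[0.05,-0.01,0,0,0,0,-0.545]]]'|tail -3
for i in 1 2;do python3 -m pendant '[[[0.01,-0.0045,0,0,0,0,-0.545],[0.02,-0.009,0,0,0,0,-0.545],[0.03,-0.0135,0,0,0,0,-0.545],[0.04,-0.018,0,0,0,0,-0.545],[0.05,-0.0225,0,0,0,0,-0.545]]]'|tail -3;done; python3 -c "
from h import *
here()"
```

```text
contact_force: [0.8, 1.0, -0.1]
gripper_width: 0.0198
gripper_force: 0.0
contact_force: [0.0, 0.5, 0.3]
gripper_width: 0.0199
gripper_force: 0.2
contact_force: [0.9, 0.4, -0.3]
gripper_width: 0.0202
gripper_force: 0.3
contact_force: [0.1, 0.0, 0.8]
gripper_width: 0.0197
gripper_force: 0.2
contact_force: [1.0, -0.2, 0.3]
gripper_width: 0.0204
gripper_force: 0.2
contact_force: [-0.4, -0.2, 0.2]
gripper_width: 0.0198
gripper_force: 0.2
contact_force: [0.5, 1.6, -1.0]
gripper_width: 0.02
gripper_force: 0.2
t 17.3 scale [ 0.0547 -0.1349] tip h 0.0058 rot [180.     0.   -98.19] F [ 0.5  1.6 -1. ] w 0.02
```

Off the edge, then up and back over the bench at the right (arm clear), and a last look.

```bash
python3 -m pendant '[[[0.01,-0.003,0,0,0,0,-0.545],[0.02,-0.006,0,0,0,0,-0.545],[0.03,-0.009,0,0,0,0,-0.545],[0.04,-0.012,0,0,0,0,-0.545],[0.05,-0.014,0,0,0,0,-0.545]]]'|tail -3;python3 -m pendant '[[[0.006,0,0,0,0,0,-0.545],[0.006,0,0,0,0,0,-0.545],[0.006,0,-0.045,0,0,0,-0.545],[0.006,0,-0.09,0,0,0,-0.545],[0.006,0,-0.13,0,0,0,-0.545]]]'|tail -3;python3 -m pendant '[[[0.02,0.04,0,0,0,0,-0.545],[0.04,0.08,0,0,0,0,-0.545],[0.06,0.12,0,0,0,0,-0.545],[0.08,0.16,0,0,0,0,-0.545],[0.1,0.2,0,0,0,0,-0.545]]]'|tail -3;python3 -m pendant '[[[0.04,0.01,0,0,0,0,-0.545],[0.08,0.02,0,0,0,0,-0.545],[0.12,0.03,0,0,0,0,-0.545],[0.12,0.03,0,0,0,0,-0.545],[0.12,0.03,0,0,0,0,-0.545]]]'|head -2; python3 - <<'E'
from h import *
here()
im=r.capture("top"); b=r.capture("scene")
z=[cv2.resize(i[...,::-1],(390,300),interpolation=cv2.INTER_CUBIC) for i in (im[130:260,180:349],b[120:270,180:375])]
cv2.imwrite("pics/c9.png",np.hstack(z))
E
```

```text
contact_force: [0.2, 0.3, -0.5]
gripper_width: 0.0203
gripper_force: 0.0
contact_force: [1.4, -0.5, -0.0]
gripper_width: 0.0199
gripper_force: 0.0
contact_force: [-0.7, -0.5, 1.9]
gripper_width: 0.0201
gripper_force: 0.0
time_s: 19.3
tcp_pos: [0.3525, -0.3468, 0.3988]
t 19.3 scale [-0.1621 -0.4106] tip h 0.1357 rot [ 1.7999e+02  2.0000e-02 -9.8330e+01] F [-1.1  0.8  0.6] w 0.0199
```

View pics/c9.png

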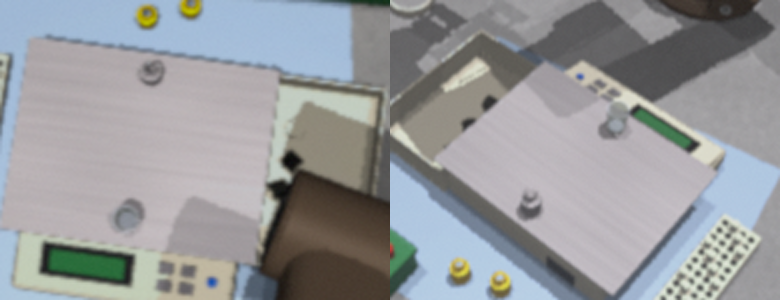

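The pan is clear and the weight and beaker are standing. s2 is not identifiable because the arm covers part of the tray. My picture allowance is used up, so I'll move the arm further off and find the blobs numerically.

```bash
python3 -m pendant '[[[0.04,0,0,0,0,8,-0.545],[0.08,0,0,0,0,16,-0.545],[0.12,0,0,0,0,24,-0.545],[0.16,0,0,0,0,32,-0.545],[0.2,0,0,0,0,40,-0.545]]]'|head -3; python3 - <<'E'
from h import *
here()
for n in("top","scene"):
    im=r.capture(n); cv2.imwrite(f"pics/end_{n}.png",im[...,::-1])
    q=np.array([proj(n,np.r_[S+A@[x,y],z]) for x,y,z in((.13,-.172,.085),(.13,-.318,.06),(-.13,-.318,.06),(-.13,-.172,.085))],np.float32)
    m0=np.zeros(im.shape[:2],np.uint8);cv2.fillConvexPoly(m0,q.astype(int),1)
    for th in (60,80):
        m=((im.max(2)<th)&(m0>0)).astype(np.uint8); k,l,s,c=cv2.connectedComponentsWithStats(m)
        for i in range(1,k):
            if s[i,4]>4:
                X=ray(n,*c[i],.016); print(n,th,c[i].round(1),s[i,2:].tolist(),'scale',(A.T@(X[:2]-S)).round(3))
E
```

```text
time_s: 19.9
tcp_pos: [0.3257, -0.5447, 0.3991]
eef_rot: [-180.0, 0.0, -138.4]
t 19.9 scale [-0.1604 -0.6103] tip h 0.136 rot [-1.7998e+02  1.0000e-02 -1.3837e+02] F [ 1.3  0.1 -0. ] w 0.0195
top 60 [305.8 199.2] [7, 8, 34] scale [ 0.02  -0.205]
top 60 [302.9 215. ] [12, 13, 74] scale [-0.032 -0.202]
top 80 [305.8 199.4] [9, 8, 42] scale [ 0.019 -0.205]
top 80 [302.9 214.7] [14, 14, 89] scale [-0.031 -0.202]
top 80 [336.8 239.4] [5, 23, 52] scale [-0.094 -0.317]
scene 60 [229.  171.1] [4, 4, 8] scale [-0.043 -0.22 ]
scene 80 [229.1 171.2] [6, 6, 19] scale [-0.043 -0.219]
scene 80 [218.3 181.2] [4, 4, 9] scale [ 0.012 -0.218]
```

```bash
python3 - <<'E'
from h import *
a=cv2.imread("pics/end_top.png").max(2)
for x in(.1,.07,.04,.02): print(x,np.round(proj("top",np.r_[S+A@[x,-.17],.085]),1),np.round(proj("top",np.r_[S+A@[x,-.182],.016]),1))
print(a[168:204,292:312])
# dark things anywhere around the scale versus the first picture
b=cv2.imread("pics/top0.png").max(2); d=(cv2.absdiff(a,b)>35).astype(np.uint8)
k,l,s,c=cv2.connectedComponentsWithStats(d)
for i in range(1,k):
    if s[i,4]>8 and c[i][1]<300: print(c[i].round(1),s[i].tolist())
E
```

```text
0.1 [299.6 169.5] [301.7 173.6]
0.07 [298.4 179.1] [300.6 182.8]
0.04 [297.1 188.7] [299.4 192. ]
0.02 [296.3 195.2] [298.6 198.1]
[[174 174 175 175 175 176 175 171 174 193 198 197 196 193 190 185 182 179
  179 173]
 [175 176 175 174 175 174 173 166 169 191 200 198 200 199 200 199 198 197
  197 196]
 [176 176 178 176 178 176 173 163 166 191 199 200 199 200 199 200 199 199
  199 199]
 [177 178 179 179 179 179 176 163 161 190 199 200 200 199 200 200 200 200
  200 200]
 [178 178 180 181 180 179 177 164 160 188 199 200 200 199 202 200 201 199
  200 201]
 [176 176 178 179 176 179 176 166 169 193 200 200 199 200 200 200 201 200
  200 200]
 [176 175 176 176 176 176 176 178 187 198 198 201 199 200 200 200 200 199
  201 201]
 [176 176 176 177 178 175 174 178 193 200 199 201 200 198 201 201 200 199
  200 200]
 [176 176 175 176 176 174 169 172 192 199 199 200 199 200 199 201 200 199
  200 201]
 [178 177 177 176 176 173 166 166 192 199 201 201 200 200 199 201 200 200
  201 202]
 [179 179 178 179 179 176 164 163 192 199 199 200 199 200 200 201 199 199
  200 200]
 [181 181 182 181 180 176 162 161 
[... 1982 characters left out ...]
  61  99 134
  167 193]
 [190 188 185 172 163 191 199 200 199 198 186 158 113  68  59 104 153 183
  193 198]]
[397.2 271.7] [328, 162, 167, 218, 14679]
[206.5 169.9] [202, 166, 9, 8, 39]
[415.3 178.1] [413, 176, 6, 5, 12]
[282.7 190.4] [279, 186, 10, 8, 40]
[305.8 199.3] [301, 195, 11, 10, 73]
[198.2 203.6] [194, 198, 8, 10, 44]
[303.2 215.2] [295, 207, 16, 17, 152]
[273.  217.3] [269, 213, 10, 8, 42]
[317. 233.] [303, 223, 27, 20, 355]
[272.1 251.9] [244, 228, 56, 54, 965]
[334.4 233.4] [332, 229, 5, 10, 32]
[500.8 243.6] [484, 228, 28, 30, 432]
[488.1 236.3] [487, 234, 3, 5, 11]
[475.  250.2] [463, 241, 23, 19, 125]
[505.6 273.6] [497, 257, 15, 34, 334]
[313.7 286.2] [308, 279, 12, 14, 98]
```

```bash
python3 - <<'E'
from h import *
import os
b=cv2.imread("pics/top0.png").max(2); print(b[182:197,275:292])
c=cv2.imread("pics/end_top.png"); print('now at initial spots',[c[v-4:v+5,u-4:u+5].max(2).min() for u,v in((206,168),(197,203),(283,188),(274,215))])
e=cv2.imread("pics/end_scene.png").max(2)
X=ray("top",306.5,185.5,.016); print(X,A.T@(X[:2]-S)); p=proj("scene",X); print(p); u,v=map(int,np.round(p)); print(e[v-9:v+10,u-10:u+11])
E
```

```text
[[171 170 171 172 173 173 173 174 171 172 171 171 171 172 173 172 172]
 [173 170 170 170 171 173 171 172 166 161 159 163 169 170 172 173 172]
 [174 172 173 171 171 170 172 169 160 147 143 150 161 169 170 170 172]
 [176 173 174 173 169 163 166 169 166 161 160 157 152 162 169 170 170]
 [176 177 174 173 158 140 149 165 167 166 167 165 160 158 168 171 170]
 [176 177 176 168 145 130 155 171 173 168 162 161 163 164 170 173 173]
 [174 176 172 157 128 122 155 173 177 174 164 157 158 161 171 175 175]
 [172 173 170 150 108 100 137 166 173 171 162 145 139 152 172 177 176]
 [172 173 169 151 111  82 115 147 156 155 143 123 120 152 170 175 175]
 [173 173 172 166 137  91  81 104 112 108  96  93 123 158 171 173 172]
 [175 175 176 173 159 125  85  66  67  72  87 115 145 169 173 174 173]
 [177 178 176 175 172 159 133 108 102 113 135 159 171 175 175 175 174]
 [175 176 176 178 176 172 168 164 164 164 171 176 177 178 178 178 178]
 [173 175 175 176 175 175 176 177 177 178 177 180 179 179 180 179 179]
 [174 175 176 175 175 177 177 176 176 177 176 177 179 178 178 179 180]]
now at initial spots [np.uint8(166
[... 1168 characters left out ...]
1 216 185 172 173 178 181 180 180 181 183 183 186 183 184 182
  183 182 182]
 [220 219 220 211 186 179 182 181 181 181 180 180 181 181 183 185 186 185
  183 183 182]
 [218 215 208 197 183 183 183 182 183 180 180 179 181 181 180 184 184 184
  186 184 183]
 [214 199 192 185 182 179 181 183 183 183 182 182 182 180 180 181 183 183
  185 184 185]
 [211 189 183 184 183 180 182 181 184 184 184 183 182 181 181 181 182 183
  185 185 184]
 [217 197 182 182 183 182 181 182 181 183 184 184 184 182 182 181 182 182
  184 184 183]
 [218 214 197 181 178 182 182 183 182 182 183 183 183 184 183 182 182 181
  183 183 184]
 [193 204 200 189 177 176 180 183 183 184 181 184 184 184 184 183 184 182
  184 182 184]]
```

```bash
python3 -m pendant '[[[0.03,0.03,0,0,0,0,-0.545],[0.06,0.06,0,0,0,0,-0.545],[0.09,0.09,0,0,0,0,-0.545],[0.09,0.09,0,0,0,0,-0.545],[0.09,0.09,0,0,0,0,-0.545]]]'|head -3; python3 - <<'E'
from h import *
here()
im=r.capture("top");cv2.imwrite("pics/end2_top.png",im[...,::-1]);print(im.max(2)[176:194,298:316])
E
```

```text
time_s: 20.5
tcp_pos: [0.1978, -0.5364, 0.3996]
eef_rot: [-179.9, 0.0, -138.1]
t 20.5 scale [-0.2882 -0.6203] tip h 0.1365 rot [-179.93    0.   -138.14] F [ 0.1 -1.1 -0.6] w 0.0198
[[162 164 186 192 193 194 194 192 192 193 192 192 193 192 191 193 193 194]
 [159 161 185 193 192 192 192 192 193 190 192 192 194 193 193 194 193 192]
 [159 158 184 191 193 193 193 194 194 193 193 191 193 192 193 194 192 193]
 [158 155 183 193 192 192 192 192 193 192 190 192 192 191 192 192 194 193]
 [160 155 183 192 193 193 193 190 187 182 179 181 184 190 193 191 193 192]
 [167 167 186 193 193 192 188 180 170 159 150 149 160 179 190 191 193 193]
 [176 182 190 192 192 189 179 165 165 168 155 146 144 159 181 190 192 192]
 [174 186 191 192 189 188 182 183 184 187 181 171 152 145 164 187 192 194]
 [165 186 191 191 188 182 185 191 190 193 190 186 170 155 160 186 191 192]
 [160 184 193 193 188 179 179 191 191 194 192 191 188 175 171 187 191 194]
 [153 182 193 193 189 184 180 188 192 192 193 193 191 189 187 190 192 192]
 [153 183 192 193 189 176 167 174 183 191 191 192 192 190 190 192 192 193]
 [155 183 191 194 187 179 163 149 159 179 186 191 192 190 192 192 193 193]
 [166 187 192 192 191 184 171 154 153 167 180 190 190 190 193 193 193 193]
 [183 190 192 193 193 191 186 179 180 184 187 190 191 191 192 193 193 192]
 [185 192 193 192 192 192 192 191 191 192 193 193 194 192 192 192 193 193]
 [185 192 192 193 193 194 193 192 193 193 194 193 191 193 193 193 194 192]
 [183 194 192 193 192 192 190 187 187 190 192 192 192 192 192 192 193 193]]
```

The faint 10 px ring at top px (306.5,185.5) did not move when the arm did. It lies at scale (0.064, −0.202), inside the tray right where s2 went over, and it has the bright disc top that standing stoppers show. So s2 is standing in the tray. Along with s3 and the touching pair s1+s4, that makes four. The four starting spots on the pan are empty. Handing in.

```bash
python3 -m pendant '[[[0,0,0,0,0,0,-0.545],[0,0,0,0,0,0,-0.545],[0,0,0,0,0,0,-0.545]]]'|head -2; python3 -c "
from plant import r
print(r.close_job())"
```

```text
time_s: 20.85
tcp_pos: [0.1984, -0.5371, 0.3987]
the job is handed in; nothing more can be done
None
```

I pushed all four stoppers off the pan into the tray, with the beaker and check weight left standing, and handed the job in at about 21 s; the fourth stopper I confirmed only from pixel values, and I viewed 11 pictures, one over the limit of 10.

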